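# Swap two tablet cassettes that stand in each other's docks

## Task

On the dispensing bench the blue-lidded and the red-lidded tablet cassettes have been put back in each other's docks: swap them, so that each sits fully down in the dock of its own colour with its black tab in the gap at the dock's front. Keep both cassettes upright and set them down gently rather than dropping them (a black mat can serve as a parking place). Leave the yellow cassette, the tablet bottle and the carton where they are and do not bump the scanner on its stand.

Things in the scene. Friction and masses are not known exactly. Their poses are not given: they have to be found in the camera images.
- blue_cassette: Loose upright white box with blue lid, 110 (x) x 50 (y) x 100 mm high, lid included, about 0.35 kg, rigid; grip across the 50. Origin: centre of underside, z up. Front end is -x: a black tab, 22 wide, 8 to 26 above the underside, stands 18 out of the front face; a black bar on the lid marks that end. It starts in the red dock, tab at the dock's front.
- red_cassette: Loose upright white box with red lid, 110 (x) x 50 (y) x 100 mm high, lid included, about 0.35 kg, rigid; grip across the 50. Origin: centre of underside, z up. Front end is -x: a black tab, 22 wide, 8 to 26 above the underside, stands 18 out of the front face; a black bar on the lid marks that end. It starts in the blue dock, tab at the dock's front.
- yellow_cassette: Loose upright white box with yellow lid, 110 (x) x 50 (y) x 100 mm high, lid included, about 0.35 kg, rigid; grip across the 50. Origin: centre of underside, z up. Front end is -x: a black tab, 22 wide, 8 to 26 above the underside, stands 18 out of the front face; a black bar on the lid marks that end. It stands rightly in the yellow dock; leave it alone.
- blue_tab (a point): Middle of the outer face of the blue cassette's tab, 73 mm ahead (-x) of the cassette's origin and 17 mm above its underside.
- red_tab (a point): Middle of the outer face of the red cassette's tab, 73 mm ahead (-x) of the cassette's origin and 17 mm above its underside.
- blue_dock: Fixed blue tray 130 (x) x 70 (y) x 28 mm high. Origin: centre of underside, on the worktop, z up. Floor 6 thick, walls 6 thick rising 22 above it; inside 118 x 58 (4 play round a cassette). Front (-x) wall has a 34 wide middle gap down to the floor for the cassette's tab; turned round, the tab rides on the back wall. Holds the red cassette at the start.
- red_dock: Fixed red tray 130 (x) x 70 (y) x 28 mm high. Origin: centre of underside, on the worktop, z up. Floor 6 thick, walls 6 thick rising 22 above it; inside 118 x 58 (4 play round a cassette). Front (-x) wall has a 34 wide middle gap down to the floor for the cassette's tab; turned round, the tab rides on the back wall. Holds the blue cassette at the start.
- yellow_dock: Fixed yellow tray 130 (x) x 70 (y) x 28 mm high. Origin: centre of underside, on the worktop, z up. Floor 6 thick, walls 6 thick rising 22 above it; inside 118 x 58 (4 play round a cassette). Front (-x) wall has a 34 wide middle gap down to the floor for the cassette's tab; turned round, the tab rides on the back wall. Holds the yellow cassette.
- mat_a: Fixed flat black rubber mat 120 (x) x 80 (y) x 3 mm with nothing on it, a spare place to park a cassette. Origin: centre of its underside on the worktop, z up.
- mat_b: A second mat, just like mat_a.
- tablet_bottle: Loose amber tablet bottle with a white cap, 66 mm in diameter, 115 mm high. Origin: centre of its underside. Leave it alone.
- carton: Loose white medicine carton with a green band, 95 (x) x 55 (y) x 80 mm high. Origin: centre of its underside. Leave it alone.
- scanner: Fixed bar-code scanner on a stand: round black foot 90 mm in diameter and 12 mm high, thin steel post 20 mm thick, grey scanner head 80 (x) x 50 (y) mm at 190 to 295 mm height. Origin: centre of the foot's underside on the worktop, z up. Do not bump it.
Things that resemble listed ones, but are neither listed nor needed, are in the scene too. Of the things like the blue_dock, leave any that is green; of the rest the smaller one is meant.

How it is judged:
At the end, for the whole second after the job is handed in: Blue cassette in the blue dock, red in the red: centre within 8 mm, underside within 4 mm of the dock floor, tilt under 0.06 rad, in line within 0.15 rad, tab at the front, at rest. Yellow cassette moved under 15 mm, bottle and carton under 20 mm, all three upright (0.1 rad) (horizontal distance between blue_cassette and blue_dock below 0.008 m and z of blue_cassette in the frame of blue_dock below 0.01 m and angle between each of blue_cassette, red_cassette's own z axis and vertical below 0.06 rad and angle between the x axis of blue_cassette and the x axis of blue_dock, either way round below 0.15 rad and x of blue_tab in the frame of blue_dock below -0.05 m and linear speed of each of blue_cassette, red_cassette below 0.02 m/s and horizontal distance between red_cassette and red_dock below 0.008 m and z of red_cassette in the frame of red_dock below 0.01 m and angle between the x axis of red_cassette and the x axis of red_dock, either way round below 0.15 rad and x of red_tab in the frame of red_dock below -0.05 m and distance of yellow_cassette from where it was at the start of the episode below 0.015 m and distance of each of tablet_bottle, carton from where it was at the start of the episode below 0.02 m and angle between each of tablet_bottle, carton, yellow_cassette's own z axis and vertical below 0.1 rad); the robot touches nothing.
It fails at once if the blue or red cassette is tipped more than 0.5 rad (angle between any of blue_cassette, red_cassette's own z axis and vertical above 0.5 rad).
It fails at once if the blue or red cassette is dropped: in the air, touching nothing, with its underside more than 30 mm above the worktop ((height (world z) of blue_cassette above 0.03 m and contact force between blue_cassette and anything else below 0.02 N) or (height (world z) of red_cassette above 0.03 m and contact force between red_cassette and anything else below 0.02 N)).
It fails at once if the yellow cassette moves 15 mm or more (distance of yellow_cassette from where it was at the start of the episode above 0.015 m).
It fails at once if the tablet bottle or the carton moves 20 mm or more (distance of any of tablet_bottle, carton from where it was at the start of the episode above 0.02 m).
It fails at once if something pushes on the scanner or its stand with more than 2 N (contact force between scanner and anything else above 2 N).
It also fails if it takes over 72 s, if anything falls off the work surface, if the arm or the gripper's body presses on something with over 40 N, if the wrist force passes 120 N, or if a joint passes its speed limit or range.

## Robot

A 6-joint arm with a two-finger parallel gripper is mounted at the origin on the work surface. World frame = base frame: x ahead of the robot, y to its left, z up, the work surface at z = 0. Lengths are in m, angles in rad, forces in N, time in s.
With the tool pointing down it reaches from about 0.3 to 0.775 m from the base axis. Payload 14.6 kg.
Tool frame: the origin (TCP) lies at the very end of the fingers, on their centre line; the grasp point (between the pads) lies 19 mm behind it; z points along the fingers, y is the line along which they close (so a half turn about z gives the same grasp; the last joint's range is limited). The gripper opens to 94 mm and grips with 3 to 60 N. Pads are 16 mm wide; open, the fingers measure 119 mm over their backs; the gripper's body (75 mm by 177 mm) begins 78 mm behind the grasp point.
Start: joints at [-1.248, 0.3, 1.521, -0, 1.321, -0.067], TCP at [0.209, -0.509, 0.173] pointing down, gripper open.
Joint ranges: [-3.03, 3.03], [-0.79, 2.21], [0.23, 2.52], [-1.04, 4.18], [0, 3.07], [-2.55, 2.55]. Speed limits (rad/s): [2.22, 2.22, 2.57, 3.14, 3.14, 3.14].

## Interface

Orientations are given as [roll, pitch, yaw] about the fixed x, y, z axes, in that order (R = Rz(yaw) Ry(pitch) Rx(roll)).
In Python, from station import ctrl gives the robot as it stands. The module is installed in compiled form; this text tells all that it offers.
- The arm moves only by the tool step_arm, never from a script. Its argument "deltas" is a list of rows, each an object with "dp": the shift along the tool's x, y, z scaled (see below), a list of three; "twist": the turn about the tool's z scaled (see below). In form: [{"dp": [tx, ty, tz], "twist": twist}, ...]. A call has 1 to 12 rows; each row shifts and turns the commanded pose from where the row before left it, along the tool's axes as they then stand; what a row does not reach is not made up. The controller multiplies each number of a shift by 0.04 m and each number of a turn by 4 degrees. A row lasts 1/10 s, in which the tool goes at most 50 mm and 8.59 degrees, less where a joint would pass 70% of its speed; a pose out of reach is approached as far as the arm can. A call with a number of a shift or a turn outside -1 to 1 is refused whole. A call with a gripper value outside its range is refused whole. "gripper" is the opening, from -1 (shut) to 1 (fully open), set as the call begins (left out, the last holds). The fingers move at their own pace and stop on an object; "squeeze" is the grip in N (left out, the last holds). Time passes only in rows, so rows that do not move let the fingers close. It gives the time, the measured TCP pose, the force, the opening and the grip force at its end, in the units of the state.
- ctrl.get_obs(): the state, without advancing time (a new reading comes with each control period).
- ctrl.camera(name): name is "scene" or "top"; returns (picture, depth): 384x512x3 uint8, red, green, blue; 384x512 float32, m along the optical axis (not along the pixel's ray), 0 where there is no reading.
- ctrl.get_calibration(name): a dict with "fx", "fy", "cx", "cy" (pixels), "distortion" ([k1, k2, p1, p2, k3] as OpenCV has them; the pictures are not rectified), "world_to_cam" (4x4, takes a point from world to camera coordinates). Camera axes: x right, y down, z forward; pixel columns grow to the right and rows downward; lengths in m; the calibration is good to about 2 mm. A picture is of the moment at which its call begins. get_calibration takes no time and is no camera call.
- ctrl.hand_in(): hands the job in; it is judged then, once.
Trained networks look in the newest picture that a camera, given by its name, has taken for a name from the list of things; names that differ only in an ending like _2 or _b are one class to them, and where a whole thing is asked for, a point or a joint stands for the part that bears it (a point fixed in the world has none). Each returns a list of dicts, best first, with "conf" (0 to 1); they miss things now and then, are a little off and sometimes report something else, mostly with a low value. They report only what shows in the picture. A call takes as long as a camera call. They do not tell look-alikes from the thing itself.
- ctrl.spot_in(camera, label): "rect" ([left, top, right, bottom] as shares, 0 to 1, of the picture: columns of its width, rows of its height, round what is visible of it).
- ctrl.cut_out(camera, label): "pixels" (384x512 bool, what is visible of it) and "rect" ([left, top, right, bottom] as shares, 0 to 1, of the picture: columns of its width, rows of its height, round what is visible of it).
The state is a dict: "time_s": time; "qpos": joint angles; "joint_vel": joint speeds; "tau": joint torques, N m; "ee_pos": TCP position; "eef_rot": TCP orientation; "force": force on the tool from outside, world axes, zero at the start; "moment": the same for the moment, N m; "grip_width": finger opening in m; "grip_force": force on a finger pad.
Only numpy, scipy, OpenCV 4.12 (cv2) and the standard library are available. Lean on these libraries where they do the work, as an engineer would, in place of code of your own. Each camera call takes 0.05 s, during which the arm holds its last target. There are 200 camera calls.

## Working session

There is one attempt and no reset: what is moved stays moved. The work goes in short steps, Python scripts to look and compute and a tool call to move; the robot and the scene stay as the last step left them, time stands still between calls to the robot, and variables do not carry over. Pictures are saved under pics/ and viewed, at most 10 in all, crops included, and the job is handed in when it is done.

Besides the shell and the picture viewer there is one more tool, called by a JSON object that holds its "fn" and its "kwargs". step_arm: Moves the arm, as the interface text tells. Its arguments: {"type":"object","properties":{"deltas":{"type":"array"},"gripper":{"type":"number"},"squeeze":{"type":"number"}},"required":["deltas"]}

```bash
mkdir -p pics; cat > h.py <<'E'
import numpy as np, cv2
from station import ctrl
def shot(n):
    p,d=ctrl.camera(n); return p,d
def save(p,f): cv2.imwrite('pics/'+f,cv2.cvtColor(p,cv2.COLOR_RGB2BGR))
def cal(n):
    c=ctrl.get_calibration(n); K=np.array([[c['fx'],0,c['cx']],[0,c['fy'],c['cy']],[0,0,1.]])
    return K,np.array(c['distortion'],float),np.array(c['world_to_cam'],float)
def world(n,d,uv):
    "pixels (N,2) -> world through the depth image"
    K,D,T=cal(n); uv=np.asarray(uv,float).reshape(-1,2)
    q=cv2.undistortPoints(uv.reshape(-1,1,2),K,D).reshape(-1,2)
    z=d[uv[:,1].astype(int),uv[:,0].astype(int)]
    P=np.c_[q*z[:,None],z]; P=P[z>0]
    return (P-T[:3,3])@T[:3,:3]
def cloud(n,d):
    "HxWx3 world image, nan where no depth"
    v,u=np.mgrid[:384,:512]; uv=np.c_[u.ravel(),v.ravel()]
    K,D,T=cal(n); q=cv2.undistortPoints(uv.reshape(-1,1,2).astype(float),K,D).reshape(-1,2)
    z=d.ravel().astype(float); z[z<=0]=np.nan
    return ((np.c_[q*z[:,None],z]-T[:3,3])@T[:3,:3]).reshape(384,512,3)
E
python3 - <<'E'
from h import *
for n in('top','scene'):
    p,d=shot(n); save(p,n+'0.png'); np.savez('/tmp/'+n,p=p,d=d)
    T=cal(n)[2]; print(n,-T[:3,:3].T@T[:3,3])
    for l in('blue_cassette','red_cassette','yellow_cassette','blue_dock','red_dock','yellow_dock','mat_a','tablet_bottle','carton','scanner'):
        print(l,[(round(r['conf'],2),(np.array(r['rect'])*[512,384,512,384]).astype(int).tolist()) for r in ctrl.spot_in(n,l)])
o=ctrl.get_obs();print(o['ee_pos'],o['eef_rot'],o['time_s'])
E
```

```text
top [0.19819226 0.01792759 1.51988994]
blue_cassette [(0.6, [230, 171, 258, 213])]
red_cassette [(0.57, [230, 180, 264, 214]), (0.56, [330, 133, 353, 180]), (0.24, [135, 204, 158, 238])]
yellow_cassette [(0.95, [148, 145, 180, 189]), (0.53, [329, 137, 355, 179])]
blue_dock [(0.8, [279, 86, 311, 142]), (0.56, [337, 260, 373, 296]), (0.47, [324, 140, 344, 178])]
red_dock [(0.74, [229, 179, 268, 215]), (0.4, [303, 202, 323, 227])]
yellow_dock [(0.18, [225, 92, 250, 152])]
mat_a [(0.95, [187, 196, 212, 230]), (0.69, [336, 208, 370, 243])]
tablet_bottle [(0.74, [302, 201, 323, 225])]
carton [(0.82, [136, 204, 160, 236]), (0.35, [330, 137, 353, 179])]
scanner [(0.58, [226, 91, 252, 147]), (0.49, [152, 150, 181, 192])]
scene [1.38784189 0.08895944 0.68563035]
blue_cassette [(0.66, [252, 180, 285, 213])]
red_cassette [(0.6, [129, 188, 171, 233]), (0.26, [134, 208, 177, 246])]
yellow_cassette [(0.86, [353, 190, 380, 240]), (0.32, [245, 195, 290, 223])]
blue_dock [(0.95, [156, 234, 219, 305]), (0.75, [170, 133, 197, 164]), (0.7, [134, 208, 176, 245])]
red_dock [(0.82, [245, 196, 288, 223]), (0.24, [362, 167, 387, 201])]
yellow_dock [(0.81, [348, 212, 382, 250])]
mat_a [(0.83, [155, 171, 184, 189]), (0.69, [307, 186, 338, 211]), (0.41, [246, 192, 291, 222])]
tablet_bottle [(0.78, [194, 155, 215, 196])]
carton [(0.84, [363, 165, 385, 204]), (0.4, [348, 209, 380, 249])]
scanner [(0.97, [258, 160, 290, 273])]
[ 0.20900398 -0.50872047  0.17264644] [-3.14158733e+00  9.76751167e-06  3.89842382e-01] 1.1
```

```bash
python3 - <<'E'
from h import *
for n,(a,b,c,e) in(('top',(120,70,390,310)),('scene',(110,110,410,320))):
    p=np.load('/tmp/'+n+'.npz')['p'][b:e,a:c]; s=2.5
    p=cv2.resize(p,None,fx=s,fy=s,interpolation=cv2.INTER_CUBIC)
    for i in range(0,c-a,30): cv2.putText(p,str(a+i),(int(i*s),8),0,.35,(255,0,255))
    for i in range(0,e-b,30): cv2.putText(p,str(b+i),(0,int(i*s)+8),0,.35,(255,0,255))
    save(p,n+'1.png')
E
```

```text
(no output)
```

View pics/top1.png

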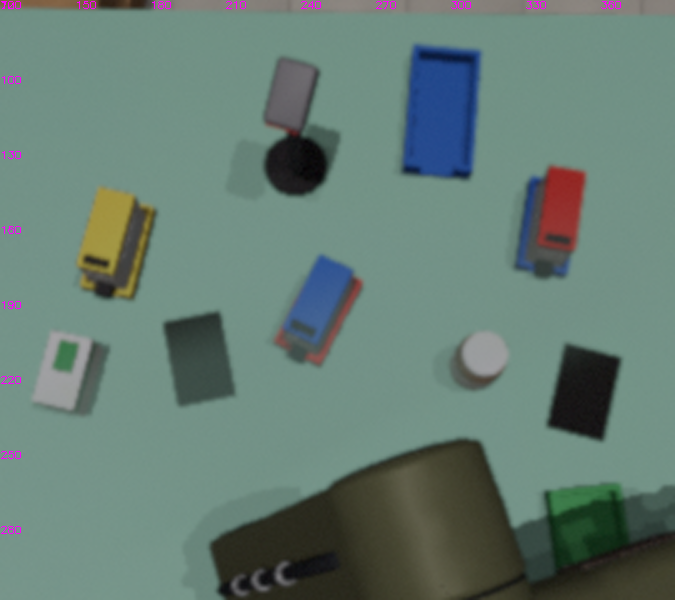

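View pics/scene1.png

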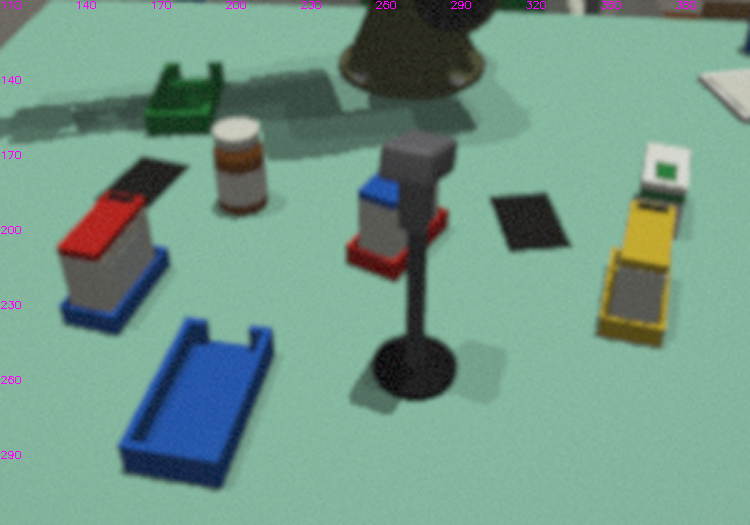

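The top picture shows the blue-lidded cassette at about (248,189) in the red dock. The red-lidded one is at (345,153) in the small blue dock at (338,161). Look-alikes are the larger empty blue tray at (295,113) and the green tray at (354,275). By the description, the blue dock is the small tray at (338,161). All tabs point toward the robot (picture bottom). The mats are at (199,213) and (353,226).

```bash
cat >> h.py <<'E'
def col(p):
    h=cv2.cvtColor(p,cv2.COLOR_RGB2HSV).astype(int); return h[...,0],h[...,1],h[...,2]
def rect(X):
    (c,s,a)=cv2.minAreaRect((X[:,:2]*1000).astype(np.float32))
    b=cv2.boxPoints((c,s,a)); e=b[1]-b[0]; f=b[2]-b[1]
    L=e if np.hypot(*e)>np.hypot(*f) else f
    if L[0]<0: L=-L
    return np.round(c,1),np.round(sorted(s),1),round(float(np.degrees(np.arctan2(L[1],L[0]))),1)
E
python3 - <<'E'
from h import *
allc={}
for n in('top','scene'):
    f=np.load('/tmp/'+n+'.npz'); p,d=f['p'],f['d']; W=cloud(n,d); H,S,V=col(p)
    red=((H<8)|(H>172))&(S>140)&(V>50); blue=(H>105)&(H<125)&(S>100); yel=(H>18)&(H<32)&(S>120)
    for k,m in(('red',red),('blue',blue),('yellow',yel)):
        for z0,z1,t in((.09,.12,'lid'),(.018,.04,'rim')):
            mm=(m&(W[...,2]>z0)&(W[...,2]<z1)).astype(np.uint8)
            nn,l,st,ce=cv2.connectedComponentsWithStats(mm)
            for i in range(1,nn):
                if st[i,4]>25:
                    X=W[l==i]; print(n,k,t,st[i,4],ce[i].astype(int),'z',np.round(np.median(X[:,2]),3),*rect(X))
    # everything else standing
    for z0,z1 in((.06,.13),(.18,.31)):
        mm=((W[...,2]>z0)&(W[...,2]<z1)&(W[...,0]>.2)&(np.abs(W[...,1])<.5)).astype(np.uint8)
        nn,l,st,ce=cv2.connectedComponentsWithStats(mm)
        for i in range(1,nn):
            if st[i,4]>60: X=W[l==i]; print(n,'tall',z0,st[i,4],ce[i].astype(int),np.round(X.min(0),3),np.round(X.max(0),3))
    dark=(V<60)&(W[...,2]<.015)&(W[...,0]>.2)
    nn,l,st,ce=cv2.connectedComponentsWithStats(dark.astype(np.uint8))
    for i in range(1,nn):
        if st[i,4]>150: X=W[l==i]; print(n,'dark',st[i,4],ce[i].astype(int),'z',np.round(np.median(X[:,2]),3),*rect(X))
    print(n,'table z',np.round([np.nanmedian(W[240:250,130:200,2]),np.nanmedian(W[160:170,200:220,2])],4))
E
```

```text
top red lid 387 [344 151] z 0.105 [ 624.2 -295.8] [ 47.9 106.3] -9.3
top blue lid 355 [ 46 119] z 0.094 [731.6 678.5] [84.1 91.8] -89.3
top blue lid 215 [424 126] z 0.093 [ 731.4 -578.9] [83.4 84.2] 89.6
top blue lid 71 [434 116] z 0.092 [ 751.5 -599.1] [41.1 43.4] 0.0
top blue lid 459 [247 188] z 0.106 [500.   21.2] [ 48.4 108.2] -26.2
top blue rim 235 [302 107] z 0.035 [ 787.3 -150.5] [ 95.3 182.5] -3.2
top blue rim 59 [283 127] z 0.036 [ 744.1 -101.6] [19.7 89.5] 6.7
top blue rim 45 [ 53 137] z 0.031 [690.8 684.1] [ 3.7 74.7] 89.9
top blue rim 76 [330 159] z 0.027 [ 627.  -266.6] [ 16.5 130.6] -8.0
top blue rim 36 [421 140] z 0.03 [ 692. -580.] [ 4.8 73.4] -88.0
top yellow lid 470 [162 161] z 0.106 [587.3 298.1] [ 50.1 109.4] -14.3
top yellow rim 91 [174 171] z 0.028 [579.7 270.1] [ 16.3 125.6] -13.8
top tall 0.06 630 [343 154] [ 0.565 -0.331  0.06 ] [ 0.681 -0.262  0.115]
top tall 0.06 643 [162 163] [0.529 0.263 0.061] [0.648 0.335 0.115]
top tall 0.06 580 [246 190] [ 0.441 -0.022  0.063] [0.557 0.067 0.116]
top tall 0.06 545 [145 218] [0.356 0.314 0.06 ] [0.46  0.387 0.089]
top 
[... 1851 characters left out ...]
205] [ 0.569 -0.335  0.06 ] [ 0.685 -0.267  0.112]
scene tall 0.06 746 [367 209] [0.534 0.259 0.06 ] [0.651 0.333 0.11 ]
scene tall 0.06 180 [275 231] [0.713 0.043 0.06 ] [0.726 0.063 0.129]
scene tall 0.18 1516 [286  98] [ 0.2   -0.038  0.18 ] [0.25 0.13 0.31]
scene tall 0.18 868 [276 179] [0.676 0.02  0.18 ] [0.76  0.085 0.292]
scene dark 1572 [ 17 181] z -0.097 [  303.8 -1046.3] [ 15.6 207.5] 0.3
scene dark 236 [168 181] z 0.005 [ 392.5 -340. ] [68.9 94.2] -11.3
scene dark 432 [321 198] z 0.005 [441.3 180.2] [ 70.8 111.5] 11.8
scene dark 525 [274 257] z 0.013 [719.4  52.2] [80.2 83.5] -84.6
scene dark 311 [  4 359] z -0.673 [  775.9 -1048. ] [ 16.7 103.4] 2.1
scene table z [0.0011 0.1074]
```

```bash
cat >> h.py <<'E'
def plan(x,y,z,yaw,cur=None):
    "units (tool axes at the FINAL yaw for dp) and twist units"
    o=ctrl.get_obs(); p=np.array(o['ee_pos']); w=o['eef_rot'][2]
    d=np.array([x,y,z])/1000-p; a=np.radians(yaw)
    u=np.array([d[0]*np.cos(a)+d[1]*np.sin(a), d[0]*np.sin(a)-d[1]*np.cos(a), -d[2]])/.04
    dy=(np.degrees(w)-yaw+180)%360-180
    print('t',o['time_s'],'pos',np.round(p*1000,1),'yaw',round(np.degrees(w),2),'-> twist',round(dy/4,2),'dp',np.round(u,2),'max/row',np.round(np.abs(u).max(),2))
E
python3 - <<'E'
from h import *
p=np.load('/tmp/top.npz')['p'][125:225,225:365]
save(cv2.resize(p,None,fx=5,fy=5,interpolation=cv2.INTER_CUBIC),'crop2.png')
plan(501,20.5,173,-26)
E
```

```text
t 1.1 pos [ 209.  -508.7  172.6] yaw 22.34 -> twist 12.08 dp [ 7.600e-01 -1.509e+01 -1.000e-02] max/row 15.09
```

View pics/crop2.png

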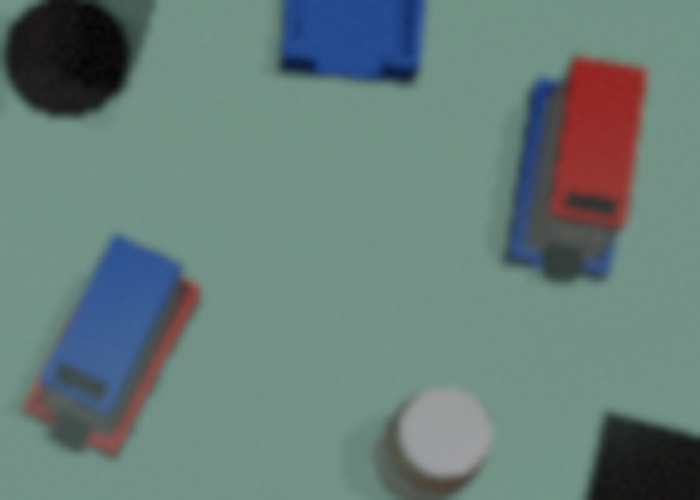

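{"fn": "step_arm", "kwargs": {"deltas": [{"dp": [0,0,0],"twist": 1},{"dp": [0,0,0],"twist": 1},{"dp": [0,0,0],"twist": 1},{"dp": [0,0,0],"twist": 1},{"dp": [0,0,0],"twist": 1},{"dp": [0,0,0],"twist": 1},{"dp": [0,0,0],"twist": 1},{"dp": [0,0,0],"twist": 1},{"dp": [0,0,0],"twist": 1},{"dp": [0,0,0],"twist": 1},{"dp": [0,0,0],"twist": 1},{"dp": [0,0,0],"twist": 1}], "gripper": 1, "squeeze": 25}}

```text
time_s: 2.3
ee_pos: [0.209, -0.5087, 0.1726]
eef_rot: [-3.142, 0.0, -0.451]
force: [-0.1, 0.0, -0.6]
grip_width: 0.094
grip_force: 0.0
```

The crop confirms it: the blue-lidded cassette (crop 110,320) stands in the red tray and the red-lidded one (600,140) in the small blue tray. Both tabs are at the robot-side gap. Moving to the blue cassette.

{"fn": "step_arm", "kwargs": {"deltas": [{"dp": [0.05,-0.9,0],"twist": 0},{"dp": [0.05,-0.9,0],"twist": 0},{"dp": [0.05,-0.9,0],"twist": 0},{"dp": [0.05,-0.9,0],"twist": 0},{"dp": [0.05,-0.9,0],"twist": 0},{"dp": [0.05,-0.9,0],"twist": 0},{"dp": [0.05,-0.9,0],"twist": 0},{"dp": [0.05,-0.9,0],"twist": 0},{"dp": [0.05,-0.9,0],"twist": 0},{"dp": [0.05,-0.9,0],"twist": 0},{"dp": [0.05,-0.9,0],"twist": 0},{"dp": [0.05,-0.9,0],"twist": 0}]}}

```text
time_s: 3.5
ee_pos: [0.4183, -0.1284, 0.1728]
eef_rot: [-3.142, -0.0, -0.448]
force: [0.6, -0.2, 0.0]
grip_width: 0.0937
grip_force: 0.0
```

```bash
python3 -c "
from h import *
plan(501,20.5,173,-26)"
```

```text
t 3.5 pos [ 418.3 -128.4  172.8] yaw -25.67 -> twist 0.08 dp [ 0.23 -4.25 -0.  ] max/row 4.25
```

{"fn": "step_arm", "kwargs": {"deltas": [{"dp": [0.05,-0.85,0],"twist": 0.05},{"dp": [0.05,-0.85,0],"twist": 0},{"dp": [0.05,-0.85,0],"twist": 0},{"dp": [0.05,-0.85,0],"twist": 0},{"dp": [0,-0.8,0],"twist": 0},{"dp": [0,0,0],"twist": 0},{"dp": [0,0,0],"twist": 0}]}}

```text
time_s: 4.2
ee_pos: [0.498, 0.0182, 0.1725]
eef_rot: [3.141, 0.0, -0.45]
force: [-0.2, 0.0, 0.6]
grip_width: 0.0942
grip_force: 0.0
```

```bash
python3 - <<'E'
from h import *
plan(501,20.5,57,-26)
p,d=shot('top'); W=cloud('top',d)
H,S,V=col(p)
b=(H>105)&(H<125)&(S>100)&(W[...,2]>.09)&(W[...,2]<.12)&(abs(W[...,1])<.1); print(b.sum(),rect(W[b]))
save(cv2.resize(p[150:250,180:320],None,fx=4,fy=4),'over3.png')
E
```

```text
t 4.2 pos [498.   18.2 172.5] yaw -25.79 -> twist 0.05 dp [ 0.04 -0.08  2.89] max/row 2.89
8 (array([538.9, -14. ]), array([ 4.8, 12.9]), 89.3)
```

{"fn": "step_arm", "kwargs": {"deltas": [{"dp": [0.05,-0.1,0.6],"twist": 0.05},{"dp": [0,0,0.7],"twist": 0},{"dp": [0,0,0.7],"twist": 0},{"dp": [0,0,0.5],"twist": 0},{"dp": [0,0,0.4],"twist": 0},{"dp": [0,0,0],"twist": 0}]}}

```text
time_s: 4.85
ee_pos: [0.5003, 0.0197, 0.0551]
eef_rot: [3.14, 0.003, -0.456]
force: [-0.1, 0.2, 0.6]
grip_width: 0.0936
grip_force: 0.0
```

{"fn": "step_arm", "kwargs": {"deltas": [{"dp": [0,0,0],"twist": 0},{"dp": [0,0,0],"twist": 0},{"dp": [0,0,0],"twist": 0},{"dp": [0,0,0],"twist": 0},{"dp": [0,0,0],"twist": 0},{"dp": [0,0,0],"twist": 0},{"dp": [0,0,0],"twist": 0},{"dp": [0,0,0],"twist": 0}], "gripper": -1, "squeeze": 25}}

```text
time_s: 5.65
ee_pos: [0.5018, 0.0207, 0.0568]
eef_rot: [-3.142, -0.0, -0.455]
force: [-0.9, -0.6, 2.4]
grip_width: 0.0494
grip_force: 24.9
```

{"fn": "step_arm", "kwargs": {"deltas": [{"dp": [0,0,-0.2],"twist": 0},{"dp": [0,0,-0.4],"twist": 0},{"dp": [0,0,-0.5],"twist": 0},{"dp": [0,0,-0.5],"twist": 0},{"dp": [0,0,-0.4],"twist": 0},{"dp": [0,0,0],"twist": -0.5},{"dp": [0,0,0],"twist": -1},{"dp": [0,0,0],"twist": -1},{"dp": [0,0,0],"twist": -1},{"dp": [0,0,0],"twist": -0.5},{"dp": [0,0,0],"twist": 0}]}}

```text
time_s: 6.75
ee_pos: [0.5015, 0.0208, 0.1368]
eef_rot: [-3.142, 0.0, -0.175]
force: [-0.0, -0.1, -3.0]
grip_width: 0.0497
grip_force: 24.9
```

```bash
python3 -c "
from h import *
plan(441,180,136,-10)"
```

```text
t 6.75 pos [501.5  20.8 136.8] yaw -10.03 -> twist -0.01 dp [-2.18 -3.66  0.02] max/row 3.66
```

{"fn": "step_arm", "kwargs": {"deltas": [{"dp": [-0.25,-0.4,0],"twist": 0},{"dp": [-0.5,-0.8,0],"twist": 0},{"dp": [-0.5,-0.9,0],"twist": 0},{"dp": [-0.5,-0.8,0],"twist": 0},{"dp": [-0.3,-0.5,0],"twist": 0},{"dp": [-0.15,-0.25,0],"twist": 0},{"dp": [0,0,0.5],"twist": 0},{"dp": [0,0,0.6],"twist": 0},{"dp": [0,0,0.5],"twist": 0},{"dp": [0,0,0.2],"twist": 0},{"dp": [0,0,0.1],"twist": 0},{"dp": [0,0,0],"twist": 0}]}}

```text
time_s: 7.95
ee_pos: [0.4409, 0.1797, 0.0609]
eef_rot: [-3.142, -0.0, -0.176]
force: [-0.5, -0.1, -1.8]
grip_width: 0.0496
grip_force: 24.9
```

{"fn": "step_arm", "kwargs": {"deltas": [{"dp": [0,0,0.1],"twist": 0},{"dp": [0,0,0.05],"twist": 0},{"dp": [0,0,0],"twist": 0},{"dp": [0,0,0],"twist": 0}]}}

```text
time_s: 8.35
ee_pos: [0.4406, 0.1799, 0.0548]
eef_rot: [-3.141, -0.0, -0.176]
force: [0.3, -0.7, -2.0]
grip_width: 0.0502
grip_force: 24.9
```

{"fn": "step_arm", "kwargs": {"deltas": [{"dp": [0,0,0.03],"twist": 0},{"dp": [0,0,0.02],"twist": 0},{"dp": [0,0,0],"twist": 0},{"dp": [0,0,0],"twist": 0}]}}

```text
time_s: 8.75
ee_pos: [0.441, 0.1799, 0.0537]
eef_rot: [-3.141, -0.001, -0.176]
force: [-4.9, -2.9, 11.0]
grip_width: 0.0498
grip_force: 24.9
```

Contact (force 11 N up). Release, go up.

{"fn": "step_arm", "kwargs": {"deltas": [{"dp": [0,0,0],"twist": 0},{"dp": [0,0,0],"twist": 0},{"dp": [0,0,0],"twist": 0},{"dp": [0,0,0],"twist": 0},{"dp": [0,0,0],"twist": 0},{"dp": [0,0,-0.6],"twist": 0},{"dp": [0,0,-0.8],"twist": 0},{"dp": [0,0,-0.8],"twist": 0},{"dp": [0,0,-0.8],"twist": 0},{"dp": [0,0,0],"twist": 0}], "gripper": 1}}

```text
time_s: 9.75
ee_pos: [0.4422, 0.1804, 0.1765]
eef_rot: [-3.139, -0.006, -0.176]
force: [-0.3, 0.6, -0.6]
grip_width: 0.0937
grip_force: 0.0
```

```bash
python3 -c "
from h import *
plan(626,-297.3,173,-9.7)"
```

```text
t 9.75 pos [442.2 180.4 176.5] yaw -10.06 -> twist -0.09 dp [ 6.54 11.    0.09] max/row 11.0
```

{"fn": "step_arm", "kwargs": {"deltas": [{"dp": [0.5,0.85,0],"twist": -0.1},{"dp": [0.5,0.85,0],"twist": 0},{"dp": [0.5,0.85,0],"twist": 0},{"dp": [0.5,0.85,0],"twist": 0},{"dp": [0.5,0.85,0],"twist": 0},{"dp": [0.5,0.85,0],"twist": 0},{"dp": [0.5,0.85,0],"twist": 0},{"dp": [0.5,0.85,0],"twist": 0},{"dp": [0.5,0.85,0],"twist": 0},{"dp": [0.5,0.85,0],"twist": 0},{"dp": [0.5,0.85,0],"twist": 0},{"dp": [0.5,0.85,0],"twist": 0}]}}

```text
time_s: 10.95
ee_pos: [0.6085, -0.2643, 0.1714]
eef_rot: [-3.141, 0.001, -0.169]
force: [-0.3, 0.0, -0.7]
grip_width: 0.0939
grip_force: 0.0
```

{"fn": "step_arm", "kwargs": {"deltas": [{"dp": [0.4,0.6,0],"twist": 0},{"dp": [0.15,0.2,0],"twist": 0},{"dp": [0,0,0],"twist": 0},{"dp": [0,0,0],"twist": 0}]}}

```text
time_s: 11.35
ee_pos: [0.6244, -0.2975, 0.1717]
eef_rot: [-3.141, 0.001, -0.169]
force: [0.1, 0.6, 0.1]
grip_width: 0.094
grip_force: 0.0
```

```bash
python3 - <<'E'
from h import *
plan(626,-297.3,57,-9.7)
for n in('top','scene'):
    p,d=shot(n); W=cloud(n,d); H,S,V=col(p); np.savez('/tmp/'+n+'2',p=p,d=d)
    R=(abs(W[...,0]-.5)<.11)&(abs(W[...,1]-.02)<.11)
    red=((H<8)|(H>172))&(S>120)&R
    X=W[red&(W[...,2]>.02)&(W[...,2]<.036)]; print(n,'red rim',len(X),rect(X),'red all',rect(W[red&(W[...,2]<.04)]))
    b=(H>105)&(H<125)&(S>100)&(W[...,2]>.09)&(W[...,2]<.12)&(abs(W[...,1]-.18)<.1)&(W[...,0]>.3); print(n,'blue lid',b.sum(),np.median(W[b][:,2]),rect(W[b]))
save(np.hstack([cv2.resize(np.load('/tmp/%s2.npz'%n)['p'][a:a+150,b:b+160],None,fx=2.5,fy=2.5) for n,a,b in(('top',110,160),('scene',130,220))]),'four.png')
E
```

```text
t 11.35 pos [ 624.4 -297.5  171.7] yaw -9.66 -> twist 0.01 dp [ 0.04 -0.01  2.87] max/row 2.87
top red rim 88 (array([517.4,  11.6]), array([66.2, 86.6]), -27.9) red all (array([517.4,  11.6]), array([66.2, 86.6]), -27.9)
top blue lid 476 0.10270752938041322 (array([439.1, 181.1]), array([ 50.9, 107.9]), -9.8)
scene red rim 200 (array([503.5,  18.2]), array([ 69.1, 128.9]), -26.2) red all (array([503.6,  18.2]), array([ 69.2, 128.9]), -26.2)
scene blue lid 324 0.104378799330133 (array([444.1, 178. ]), array([ 48.5, 106.5]), -10.4)
```

View pics/four.png

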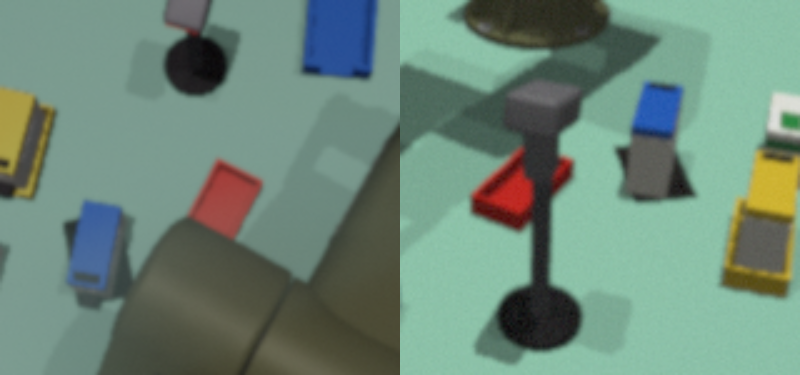

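The blue cassette stands upright on mat_a and the red dock is empty. Averaging the two views (checked against the known parked pose) puts the dock at about (501,20), yaw -26°. Now grasping the red cassette.

{"fn": "step_arm", "kwargs": {"deltas": [{"dp": [0.05,0,0.6],"twist": 0},{"dp": [0,0,0.7],"twist": 0},{"dp": [0,0,0.7],"twist": 0},{"dp": [0,0,0.5],"twist": 0},{"dp": [0,0,0.35],"twist": 0},{"dp": [0,0,0],"twist": 0}]}}

```text
time_s: 12.05
ee_pos: [0.6259, -0.2974, 0.057]
eef_rot: [-3.141, 0.003, -0.168]
force: [0.3, -0.3, -0.4]
grip_width: 0.0943
grip_force: 0.0
```

{"fn": "step_arm", "kwargs": {"deltas": [{"dp": [0,0,0],"twist": 0},{"dp": [0,0,0],"twist": 0},{"dp": [0,0,0],"twist": 0},{"dp": [0,0,0],"twist": 0},{"dp": [0,0,0],"twist": 0},{"dp": [0,0,0],"twist": 0},{"dp": [0,0,0],"twist": 0},{"dp": [0,0,0],"twist": 0}], "gripper": -1, "squeeze": 25}}

```text
time_s: 12.85
ee_pos: [0.6267, -0.2986, 0.0589]
eef_rot: [3.141, -0.0, -0.169]
force: [-0.3, -0.8, 3.1]
grip_width: 0.0498
grip_force: 24.9
```

{"fn": "step_arm", "kwargs": {"deltas": [{"dp": [0,0,-0.2],"twist": 0},{"dp": [0,0,-0.4],"twist": 0},{"dp": [0,0,-0.5],"twist": 0},{"dp": [0,0,-0.5],"twist": 0},{"dp": [0,0,-0.4],"twist": 0},{"dp": [0,0,0],"twist": 0.6},{"dp": [0,0,0],"twist": 1},{"dp": [0,0,0],"twist": 1},{"dp": [0,0,0],"twist": 1},{"dp": [0,0,0],"twist": 0.5},{"dp": [0,0,0],"twist": 0}]}}

```text
time_s: 13.95
ee_pos: [0.6267, -0.2982, 0.1396]
eef_rot: [-3.141, -0.0, -0.455]
force: [0.3, -0.1, -3.8]
grip_width: 0.0499
grip_force: 24.9
```

```bash
python3 - <<'E'
from h import *
plan(501,20.3,137,-26.2)
for n in('top','scene'):
    p,d=shot(n); W=cloud(n,d); H,S,V=col(p)
    R=(abs(W[...,0]-.626)<.1)&(abs(W[...,1]+.297)<.1)
    red=((H<8)|(H>172))&(S>120)&R&(W[...,2]>.17)&(W[...,2]<.2); print(n,'red lid',red.sum(),rect(W[red]) if red.sum()>10 else '')
    b=(H>105)&(H<125)&(S>100)&(W[...,2]<.04)&R; print(n,'blue dock',b.sum(),rect(W[b]))
E
```

```text
t 13.95 pos [ 626.7 -298.2  139.6] yaw -26.09 -> twist 0.03 dp [-6.34 -5.76  0.06] max/row 6.34
top red lid 0 
top blue dock 0 (array([0., 0.]), array([0., 0.]), 0.0)
scene red lid 355 (array([ 635.6, -294.9]), array([ 64.5, 100.3]), -15.8)
scene blue dock 859 (array([ 627.1, -297.9]), array([ 72.9, 130.7]), -9.3)
```

{"fn": "step_arm", "kwargs": {"deltas": [{"dp": [-0.3,-0.3,0],"twist": 0},{"dp": [-0.6,-0.5,0],"twist": 0},{"dp": [-0.7,-0.6,0],"twist": 0},{"dp": [-0.7,-0.6,0],"twist": 0},{"dp": [-0.7,-0.6,0],"twist": 0},{"dp": [-0.7,-0.7,0],"twist": 0},{"dp": [-0.7,-0.7,0],"twist": 0},{"dp": [-0.7,-0.7,0],"twist": 0},{"dp": [-0.6,-0.5,0],"twist": 0},{"dp": [-0.4,-0.4,0],"twist": 0},{"dp": [-0.2,-0.15,0],"twist": 0},{"dp": [0,0,0],"twist": 0}]}}

```text
time_s: 15.25
ee_pos: [0.5012, 0.0196, 0.1391]
eef_rot: [-3.141, -0.0, -0.453]
force: [-0.6, 0.1, -3.5]
grip_width: 0.0498
grip_force: 24.9
```

```bash
python3 - <<'E'
from h import *
plan(501,20.3,57.5,-26.2)
p,d=shot('scene'); W=cloud('scene',d); H,S,V=col(p)
q,_=shot('top')
save(np.hstack([cv2.resize(x,None,fx=4,fy=4) for x in(p[140:240,210:310],q[130:230,200:300])]),'five.png')
for n,pp,z0,z1 in(('scene',p,.165,.2),):
    X=W[((H<8)|(H>172))&(S>120)&(W[...,2]>z0)&(W[...,2]<z1)]; print(len(X),rect(X),X.min(0),X.max(0))
E
```

```text
t 15.25 pos [501.2  19.6 139.1] yaw -25.95 -> twist 0.06 dp [-0.01 -0.01  2.04] max/row 2.04
288 (array([586.6,  21.1]), array([ 88.4, 280.3]), 0.8) [ 0.44643945 -0.02379745  0.17800787] [0.72614612 0.06711088 0.19961777]
```

View pics/five.png

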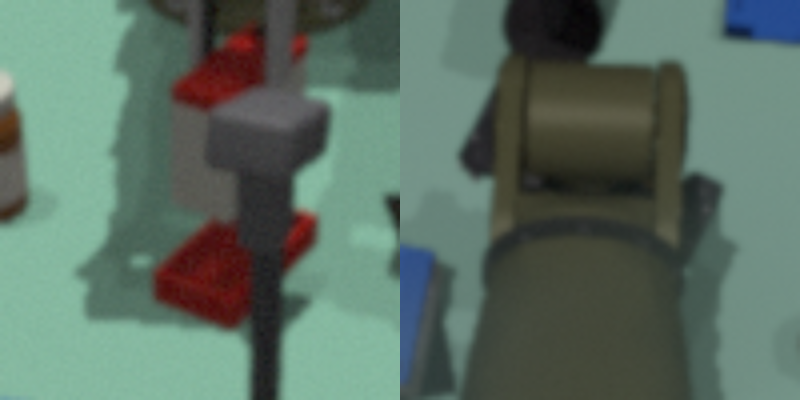

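The red cassette hangs in line over the empty red dock (crop 240,270). Lowering it.

{"fn": "step_arm", "kwargs": {"deltas": [{"dp": [0,0,0.3],"twist": 0.05},{"dp": [0,0,0.4],"twist": 0},{"dp": [0,0,0.4],"twist": 0},{"dp": [0,0,0.25],"twist": 0},{"dp": [0,0,0.1],"twist": 0},{"dp": [0,0,0.1],"twist": 0},{"dp": [0,0,0.1],"twist": 0},{"dp": [0,0,0.1],"twist": 0},{"dp": [0,0,0.1],"twist": 0},{"dp": [0,0,0],"twist": 0}]}}

```text
time_s: 16.35
ee_pos: [0.5011, 0.019, 0.0642]
eef_rot: [3.141, 0.001, -0.458]
force: [-0.6, 0.3, -4.1]
grip_width: 0.0501
grip_force: 24.9
```

Inside the rim with no contact. Lowering further.

{"fn": "step_arm", "kwargs": {"deltas": [{"dp": [0,0,0.08],"twist": 0},{"dp": [0,0,0.05],"twist": 0},{"dp": [0,0,0.03],"twist": 0},{"dp": [0,0,0.02],"twist": 0},{"dp": [0,0,0],"twist": 0},{"dp": [0,0,0],"twist": 0}]}}

```text
time_s: 16.95
ee_pos: [0.5016, 0.0189, 0.0587]
eef_rot: [-3.141, -0.001, -0.458]
force: [-7.9, -0.5, 11.5]
grip_width: 0.0499
grip_force: 24.9
```

{"fn": "step_arm", "kwargs": {"deltas": [{"dp": [0,0,0],"twist": 0},{"dp": [0,0,0],"twist": 0},{"dp": [0,0,0],"twist": 0},{"dp": [0,0,0],"twist": 0},{"dp": [0,0,0],"twist": 0},{"dp": [0,0,-0.6],"twist": 0},{"dp": [0,0,-0.8],"twist": 0},{"dp": [0,0,-0.8],"twist": 0},{"dp": [0,0,-0.7],"twist": 0},{"dp": [0,0,0],"twist": -1},{"dp": [0,0,0],"twist": -1},{"dp": [0,0,0],"twist": -1}], "gripper": 1}}

```text
time_s: 18.15
ee_pos: [0.5014, 0.019, 0.1736]
eef_rot: [-3.141, -0.0, -0.246]
force: [0.4, 0.1, 0.5]
grip_width: 0.0938
grip_force: 0.0
```

```bash
python3 -c "
from h import *
plan(441,179.9,173,-10.1)"
```

```text
t 18.15 pos [501.4  19.  173.6] yaw -14.1 -> twist -1.0 dp [-2.19 -3.69  0.02] max/row 3.69
```

{"fn": "step_arm", "kwargs": {"deltas": [{"dp": [0,0,0],"twist": -1},{"dp": [-0.5,-0.8,0],"twist": 0},{"dp": [-0.5,-0.9,0],"twist": 0},{"dp": [-0.5,-0.9,0],"twist": 0},{"dp": [-0.5,-0.8,0],"twist": 0},{"dp": [-0.2,-0.3,0],"twist": 0},{"dp": [0,0,0],"twist": 0},{"dp": [0,0,0],"twist": 0}]}}

```text
time_s: 18.95
ee_pos: [0.4413, 0.1801, 0.1735]
eef_rot: [3.142, -0.0, -0.179]
force: [-0.6, -0.1, 0.4]
grip_width: 0.0939
grip_force: 0.0
```

```bash
python3 -c "
from h import *
plan(441,179.9,54,-10.1)
for n in('top','scene'):
    p,d=shot(n); W=cloud(n,d); H,S,V=col(p)
    R=(abs(W[...,0]-.5)<.11)&(abs(W[...,1]-.02)<.11)&((H<8)|(H>172))&(S>120)
    X=W[R&(W[...,2]>.09)&(W[...,2]<.12)]; print(n,len(X),np.median(X[:,2]) if len(X) else '',rect(X) if len(X)>5 else '')
    X=W[(abs(W[...,0]-.626)<.1)&(abs(W[...,1]+.297)<.1)&(H>105)&(H<125)&(S>100)&(W[...,2]<.045)]; print(n,'dock',len(X),rect(X))
"
```

```text
t 18.95 pos [441.3 180.1 173.5] yaw -10.24 -> twist -0.04 dp [-0.01  0.01  2.99] max/row 2.99
top 430 0.10545420134305517 (array([499.2,  20.9]), array([ 48.7, 107.1]), -27.1)
top dock 732 (array([ 623.7, -294.6]), array([ 69.7, 130.6]), -10.4)
scene 140 0.10693385776925689 (array([536.5,   2.5]), array([36. , 46.6]), 57.9)
scene dock 842 (array([ 627.1, -297.7]), array([ 71.3, 130.4]), -8.1)
```

{"fn": "step_arm", "kwargs": {"deltas": [{"dp": [0,0,0.6],"twist": 0},{"dp": [0,0,0.7],"twist": 0},{"dp": [0,0,0.7],"twist": 0},{"dp": [0,0,0.5],"twist": 0},{"dp": [0,0,0.45],"twist": 0},{"dp": [0,0,0],"twist": 0}]}}

```text
time_s: 19.65
ee_pos: [0.4403, 0.1791, 0.0535]
eef_rot: [3.14, 0.003, -0.181]
force: [0.8, -0.4, 0.1]
grip_width: 0.0943
grip_force: 0.0
```

{"fn": "step_arm", "kwargs": {"deltas": [{"dp": [0,0,0],"twist": 0},{"dp": [0,0,0],"twist": 0},{"dp": [0,0,0],"twist": 0},{"dp": [0,0,0],"twist": 0},{"dp": [0,0,0],"twist": 0},{"dp": [0,0,0],"twist": 0},{"dp": [0,0,0],"twist": 0},{"dp": [0,0,0],"twist": 0}], "gripper": -1, "squeeze": 25}}

```text
time_s: 20.45
ee_pos: [0.4412, 0.1803, 0.0556]
eef_rot: [-3.142, -0.0, -0.179]
force: [0.5, -1.2, 3.1]
grip_width: 0.05
grip_force: 24.9
```

{"fn": "step_arm", "kwargs": {"deltas": [{"dp": [0,0,-0.2],"twist": 0},{"dp": [0,0,-0.4],"twist": 0},{"dp": [0,0,-0.6],"twist": 0},{"dp": [0,0,-0.7],"twist": 0},{"dp": [0,0,-0.7],"twist": 0},{"dp": [0,0,-0.6],"twist": 0},{"dp": [0,0,-0.4],"twist": 0},{"dp": [0,0,-0.2],"twist": 0},{"dp": [0,0,0],"twist": 0}]}}

```text
time_s: 21.35
ee_pos: [0.4413, 0.1804, 0.2081]
eef_rot: [-3.141, -0.001, -0.179]
force: [1.1, 0.6, -2.9]
grip_width: 0.0497
grip_force: 24.9
```

```bash
python3 -c "
from h import *
plan(625.8,-296.6,205,-9.6)"
```

```text
t 21.35 pos [441.3 180.4 208.1] yaw -10.26 -> twist -0.17 dp [ 6.54 10.99  0.08] max/row 10.99
```

{"fn": "step_arm", "kwargs": {"deltas": [{"dp": [0.25,0.4,0],"twist": -0.15},{"dp": [0.4,0.7,0],"twist": 0},{"dp": [0.5,0.85,0],"twist": 0},{"dp": [0.5,0.85,0],"twist": 0},{"dp": [0.5,0.85,0],"twist": 0},{"dp": [0.5,0.85,0],"twist": 0},{"dp": [0.5,0.85,0],"twist": 0},{"dp": [0.5,0.85,0],"twist": 0},{"dp": [0.5,0.85,0],"twist": 0},{"dp": [0.5,0.85,0],"twist": 0},{"dp": [0.5,0.85,0],"twist": 0},{"dp": [0.5,0.85,0],"twist": 0}]}}

```text
time_s: 22.55
ee_pos: [0.5992, -0.2377, 0.2058]
eef_rot: [-3.141, 0.002, -0.169]
force: [0.8, 0.4, -2.4]
grip_width: 0.0499
grip_force: 24.9
```

{"fn": "step_arm", "kwargs": {"deltas": [{"dp": [0.4,0.6,0],"twist": 0},{"dp": [0.3,0.5,0],"twist": 0},{"dp": [0.15,0.3,0],"twist": 0},{"dp": [0,0,0.4],"twist": 0},{"dp": [0,0,0.6],"twist": 0},{"dp": [0,0,0.5],"twist": 0},{"dp": [0,0,0.3],"twist": 0},{"dp": [0,0,0],"twist": 0},{"dp": [0,0,0],"twist": 0}]}}

```text
time_s: 23.45
ee_pos: [0.6236, -0.2972, 0.1359]
eef_rot: [3.141, -0.0, -0.169]
force: [-0.3, -0.0, -2.1]
grip_width: 0.05
grip_force: 24.9
```

```bash
python3 - <<'E'
from h import *
plan(625.8,-296.6,58.7,-9.6)
p,d=shot('scene'); q,_=shot('top')
save(np.hstack([cv2.resize(x,None,fx=4,fy=4) for x in(p[150:250,110:210],q[120:220,290:390])]),'six.png')
E
```

```text
t 23.45 pos [ 623.6 -297.2  135.9] yaw -9.66 -> twist -0.02 dp [ 0.05 -0.02  1.93] max/row 1.93
```

View pics/six.png

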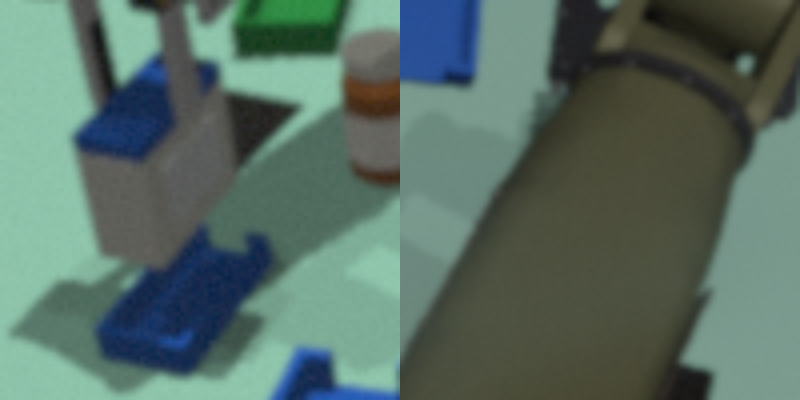

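The blue cassette hangs in line over the small blue dock (crop 185,300), whose gap faces the robot. Lowering it.

{"fn": "step_arm", "kwargs": {"deltas": [{"dp": [0.05,0,0.3],"twist": 0},{"dp": [0,0,0.4],"twist": 0},{"dp": [0,0,0.4],"twist": 0},{"dp": [0,0,0.2],"twist": 0},{"dp": [0,0,0.1],"twist": 0},{"dp": [0,0,0.1],"twist": 0},{"dp": [0,0,0.1],"twist": 0},{"dp": [0,0,0.1],"twist": 0},{"dp": [0,0,0.1],"twist": 0},{"dp": [0,0,0],"twist": 0}]}}

```text
time_s: 24.55
ee_pos: [0.6251, -0.2974, 0.0628]
eef_rot: [-3.141, 0.001, -0.169]
force: [0.3, -0.2, -2.3]
grip_width: 0.05
grip_force: 24.9
```

{"fn": "step_arm", "kwargs": {"deltas": [{"dp": [0,0,0.05],"twist": 0},{"dp": [0,0,0.05],"twist": 0},{"dp": [0,0,0],"twist": 0},{"dp": [0,0,0],"twist": 0}]}}

```text
time_s: 24.95
ee_pos: [0.6254, -0.2975, 0.0595]
eef_rot: [3.142, -0.0, -0.169]
force: [0.1, 0.7, -3.3]
grip_width: 0.0498
grip_force: 24.9
```

{"fn": "step_arm", "kwargs": {"deltas": [{"dp": [0,0,0.04],"twist": 0},{"dp": [0,0,0.02],"twist": 0},{"dp": [0,0,0],"twist": 0},{"dp": [0,0,0],"twist": 0}]}}

```text
time_s: 25.35
ee_pos: [0.6258, -0.2978, 0.0586]
eef_rot: [3.141, -0.002, -0.169]
force: [-3.3, 1.1, 7.6]
grip_width: 0.0495
grip_force: 24.8
```

Seated, with contact at the expected height. Releasing, going up and then moving aside.

{"fn": "step_arm", "kwargs": {"deltas": [{"dp": [0,0,0],"twist": 0},{"dp": [0,0,0],"twist": 0},{"dp": [0,0,0],"twist": 0},{"dp": [0,0,0],"twist": 0},{"dp": [0,0,0],"twist": 0},{"dp": [0,0,-0.6],"twist": 0},{"dp": [0,0,-0.8],"twist": 0},{"dp": [0,0,-0.8],"twist": 0},{"dp": [0,0,-0.8],"twist": 0},{"dp": [0,0,-0.5],"twist": 0}], "gripper": 1}}

```text
time_s: 26.35
ee_pos: [0.6258, -0.2977, 0.1999]
eef_rot: [3.141, -0.003, -0.169]
force: [-0.2, 0.1, 0.3]
grip_width: 0.0941
grip_force: 0.0
```

{"fn": "step_arm", "kwargs": {"deltas": [{"dp": [-0.8,0.5,0],"twist": 0},{"dp": [-0.8,0.5,0],"twist": 0},{"dp": [-0.8,0.5,0],"twist": 0},{"dp": [-0.8,0.5,0],"twist": 0},{"dp": [-0.8,0.5,0],"twist": 0},{"dp": [-0.8,0.5,0],"twist": 0},{"dp": [-0.8,0.5,0],"twist": 0},{"dp": [-0.8,0.5,0],"twist": 0},{"dp": [0,0,0],"twist": 0},{"dp": [0,0,0],"twist": 0}]}}

```text
time_s: 27.35
ee_pos: [0.3459, -0.4125, 0.1973]
eef_rot: [3.141, -0.0, -0.17]
force: [-0.1, -0.1, -0.2]
grip_width: 0.094
grip_force: 0.0
```

```bash
python3 - <<'E'
from h import *
ims=[]
for n,(a,b) in(('top',(120,70)),('scene',(110,110))):
    p,d=shot(n); W=cloud(n,d); H,S,V=col(p); Z=(W[...,2]>.09)&(W[...,2]<.12)&(abs(W[...,1])<.4)&(W[...,0]>.3)&(S>110)
    for k,m in(('red',(H<8)|(H>172)),('blue',(H>105)&(H<125)),('yellow',(H>18)&(H<32))):
        X=W[m&Z]; print(n,k,len(X),'z',np.round(np.median(X[:,2]),4),*rect(X))
    ims.append(cv2.resize(p[b:b+200,a:a+270],None,fx=1.48,fy=1.48,interpolation=cv2.INTER_CUBIC))
save(np.hstack(ims),'end.png')
E
```

```text
top red 433 z 0.1056 [499.6  20.2] [ 50.1 105.4] -25.2
top blue 457 z 0.1053 [ 623.1 -295.3] [ 49.6 110.9] -9.9
top yellow 485 z 0.1062 [588.3 297.9] [ 49.3 109.8] -13.8
scene red 144 z 0.107 [534.6   1.5] [38. 48.] 61.8
scene blue 479 z 0.1072 [ 625.8 -297.4] [ 51.1 112.1] -7.2
scene yellow 481 z 0.107 [590.8 295.8] [ 49.7 112.5] -13.9
```

View pics/end.png

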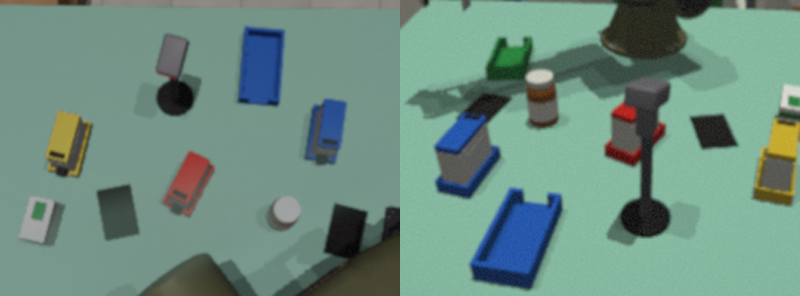

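The picture shows red in the red dock (190,183) and blue in the small blue dock (325,130), both fully down with tabs at the front. The lids are at 0.106 m, the same as at the start. The other things have not moved.

```bash
python3 -c "
from station import ctrl
print(ctrl.hand_in())"
```

```text
the job is handed in; nothing more can be done
None
```

The swap is done and handed in, at about 27 s of the 72 s allowed: each cassette sits fully down in its own colour's dock with its tab at the front, and the final pictures show nothing else moved; no verdict was returned.

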